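Lock the membrane clamp with its pin and hold it shut

ROBOT

A 6-joint arm with a two-finger parallel gripper is mounted at the origin on the work surface; the furniture and walls round the work are solid. World frame = base frame: x ahead of the robot, y to its left, z up, the work surface at z = 0. Lengths are in m, angles in rad, forces in N, time in s.
With the tool pointing down it reaches from about 0.35 to 0.85 m from the base axis. Payload 8.1 kg.
Tool frame: the origin (TCP) lies between the finger pads; the fingertips stand 11 mm ahead of it and the grasp point (between the pads) lies 8 mm behind it (robot.tips_ahead is the distance from the TCP to the fingertips, in m); z points along the fingers, y is the line along which they close (so a half turn about z gives the same grasp; the last joint's range is limited). The gripper opens to 93 mm and grips with 3 to 60 N. Pads are 15 mm wide; open, the fingers measure 128 mm over their backs; the gripper's body (75 mm by 188 mm) begins 65 mm behind the grasp point.
Start: joints at [1.236, 0.13, 1.488, -0, 1.523, -0.085], TCP at [0.148, 0.581, 0.23] pointing down, gripper open.
Joint ranges: [-2.96, 2.96], [-0.89, 2.26], [0.02, 2.5], [-1.34, 4.48], [0, 2.73], [-2.66, 2.66]. Speed limits (rad/s): [2.39, 2.39, 2.79, 3.14, 3.14, 3.14].

INTERFACE

Orientations are given as a rotation vector (axis times angle).
In Python, from plant import robot gives the robot as it stands. The module is installed in compiled form; this text tells all that it offers.
- The arm moves only by the tool move_arm, never from a script. Its argument "deltas" is one flat list of numbers, 7 for each row, row after row: the shift along the tool's x, y, z in m, then the turn, a rotation vector about the tool's x, y, z in rad, then the opening, from 0 (shut) to 1 (fully open). A call has 1 to 12 rows; each row is the pose to reach, as a shift and turn from the pose commanded when the call began, along the tool's axes at that moment; what a row does not reach only later rows make up. A row lasts 1/8 s, in which the tool goes at most 62.5 mm and 10.7 degrees, less where a joint would pass 70% of its speed; a pose out of reach is approached as far as the arm can. A call with a gripper value outside its range is refused whole. The fingers move at their own pace and stop on an object; "squeeze" is the grip in N (left out, the last holds). Time passes only in rows, so rows that repeat a pose let the fingers close. It gives the time, the measured TCP pose, the force, the opening and the grip force at its end, in the units of the state.
- robot.read_state(): the state, without advancing time (a new reading comes with each control period).
- robot.read_camera(name): name is "scene" or "top" or "wrist"; returns (picture, depth): 420x560x3 uint8, red, green, blue; 420x560 float32, m along the optical axis (not along the pixel's ray), 0 where there is no reading.
- robot.camera_model(name): a dict with "K" (3x3 intrinsics, pixels), "R" (3x3) and "t" (3): a world point X has camera coordinates R X + t; the wrist camera has in their place "tool_from_camera" (4x4, takes a point from camera to tool coordinates, whose origin is the TCP and whose axes are the flange's). Camera axes: x right, y down, z forward; pixel columns grow to the right and rows downward; lengths in m; the calibration is good to about 2 mm. A picture is of the moment at which its call begins: read the wrist's pose just before it. camera_model takes no time and is no camera call.
- robot.close_job(): hands the job in; it is judged then, once.
Trained networks look in the newest picture that a camera, given by its name, has taken for a name from the list of things; names that differ only in an ending like _2 or _b are one class to them, and where a whole thing is asked for, a point or a joint stands for the part that bears it (a point fixed in the world has none). Each returns a list of dicts, best first, with "confidence" (0 to 1); they miss things now and then, are a little off and sometimes report something else, mostly with a low value. They report only what shows in the picture. A call takes as long as a camera call. They do not tell look-alikes from the thing itself.
- robot.recognise(camera, label): "uv" ([column, row] in pixels, amid what is visible of it).
The state is a dict: "t": time; "q": joint angles; "dq": joint speeds; "joint_torque": joint torques, N m; "tool_pos": TCP position; "orientation": TCP orientation; "force": force on the tool from outside, world axes, zero at the start; "wrist_torque": the same for the moment, N m; "opening": finger opening in m; "gripper_force": force on a finger pad.
Only numpy, scipy, OpenCV 4.12 (cv2) and the standard library are available. Lean on these libraries where they do the work, as an engineer would, in place of code of your own. Each camera call takes 0.05 s, during which the arm holds its last target. There are 200 camera calls.

TASK

Fold the clamp's hinged upper half down onto its lower half. Then take the tall-gripped lock pin from the stand (leave the short spare pin where it is), push it down through the aligned holes of both halves and press until its collar has squeezed the springy rubber strip between them and the halves are fully shut. Finish holding on: the program ends with the gripper still gripping the pin and pressing it down, because the clamp springs open a little as soon as the push ends.

Things in the scene. Friction and masses are not known exactly. Their poses are not given: they have to be found in the camera images.
- clamp: Lower half of the bare aluminium clamp: block 110 mm long (x), 80 wide (y), 36 high, fixed to the bench, a springy black rubber strip across its top, 8 mm high feet at its sides (to 56 mm from the centre line). Origin: centre of its underside, on the bench. x points from the free (pin) end to the hinged end, roughly away from the robot; y along the hinge. It carries the upper half.
- clamp_hinge (a point): Hinge axis (parallel to the clamp's y), at the height of the lower half's top face, 50 mm from the clamp's centre along its +x.
- clamp_hole (a point): Mouth of the lower half's pin hole, centred on its top face, 36 mm above the bench and 30 mm from the clamp's centre along its -x; a vertical hole 12 mm wide right through the block.
- lid_hole (a point): Mouth of the upper half's pin hole, on its outer face (uppermost when shut). The upper half is a plate 100 mm long from hinge axis to free edge, 80 mm wide, 14 mm thick, its inner face in the plane of the hinge axis. Its 13 mm hole goes through 80 mm from the hinge axis, on the centre line. A lip 30 mm wide, 6 mm thick sticks out 12 mm beyond the free edge.
- clamp_lid (a joint): Angle of the upper half in rad: 0 = fully shut (a hard stop), holes in line; grows as the free end rises, to 1.5. Starts 0.6 to 1.1 open, leaning towards the robot, outer face up. The stiff hinge (0.15 N m friction) stays where it is left. Below 0.06 the rubber strip pushes back and lifts it to 0.03 to 0.06 when let go; shutting it fully takes about 8 N down at the pin hole.
- lock_pin: The pin with the taller grip: steel, about 80 g, 100 mm long, upright in the stand. From the bottom: 10 mm thick shank 45 mm long with a 5 mm tapered nose, collar 28 mm wide and 5 mm thick, round grip 20 mm thick and 50 mm tall. Origin: lower tip of the shank; z along the pin to the grip.
- lock_pin_grip (a point): Centre of the lock pin's grip, 75 mm above its lower tip.
- lock_pin_tip (a point): Lower tip of the lock pin's shank. When the collar rests on the shut clamp the tip is 31 mm below the lower half's top face.
- pin_stand: Grey plastic block 46 mm (x) by 116 mm (y) by 52 mm high, fixed to the bench, with two upright 12 mm through holes 62 mm apart along its y, one pin in each, collars resting on its top; which pin is in which hole varies. Origin: centre of its underside.
- spare_pin_grip (a point): Centre of the grip of the spare pin, to be left alone: like the lock pin, but its grip is only 20 mm tall; 60 mm above its lower tip.
There are look-alikes about, which are no part of the job. What is shaped like the lock_pin but blue or turquoise is not meant.

How it is judged:
On the way, in this order (a step that is already met when the one before it is completed fails the run):
1. the upper half is folded down onto the rubber strip, before any pin is in the lower half (value of joint clamp_lid below 0.1 rad and (horizontal distance between lock_pin_tip and clamp_hole above 0.02 m or z of lock_pin_tip in the frame of clamp_hole above 0.004 m)), for 0.2 s.
2. the lock pin's shank is in the holes of both halves (horizontal distance between lock_pin_tip and clamp_hole below 0.005 m and z of lock_pin_tip in the frame of clamp_hole below -0.01 m), for 0.2 s.
At the end, for the whole second after the job is handed in: Through the last second the upper half is shut within 0.012 rad; the lock pin is upright within 0.12 rad, its tip within 5 mm of the hole axis and at least 27 mm below the lower half's top (31 is home); it presses the clamp with over 4 N and the fingers hold it (value of joint clamp_lid below 0.012 rad and horizontal distance between lock_pin_tip and clamp_hole below 0.005 m and z of lock_pin_tip in the frame of clamp_hole below -0.027 m and angle between lock_pin's own z axis and vertical below 0.12 rad and contact force between lock_pin and clamp above 4 N and contact force between the fingers and lock_pin above 2 N); the arm keeps its last pose, push and grip.
It fails at once if the spare pin is moved more than 20 mm (distance of spare_pin_grip from where it was at the start of the episode above 0.02 m).
It also fails if it takes over 56 s, if anything falls off the work surface, if the arm or the gripper's body presses on something with over 40 N, if the wrist force passes 120 N, or if a joint passes its speed limit or range.

## Working session

There is one attempt and no reset: what is moved stays moved. The work goes in short steps, Python scripts to look and compute and a tool call to move; the robot and the scene stay as the last step left them, time stands still between calls to the robot, and variables do not carry over. Pictures are saved under pics/ and viewed, at most 10 in all, crops included, and the job is handed in when it is done.

Besides the shell and the picture viewer there is one more tool, called by a JSON object that holds its "api" and its "payload". move_arm: Moves the arm, as the interface text tells. Its arguments: {"type":"object","properties":{"deltas":{"type":"array","items":{"type":"number"}},"squeeze":{"type":"number"}},"required":["deltas"]}

```bash
mkdir -p pics; cat >h.py <<'E'
import numpy as np, cv2
from plant import robot
from scipy.spatial.transform import Rotation as Ro
def cam(n):
    s=robot.read_state(); p,d=robot.read_camera(n); m=robot.camera_model(n)
    if n=="wrist":
        T=np.eye(4);T[:3,:3]=Ro.from_rotvec(s["orientation"]).as_matrix();T[:3,3]=s["tool_pos"]
        W=T@np.array(m["tool_from_camera"])
    else:
        W=np.eye(4);R=np.array(m["R"]);W[:3,:3]=R.T;W[:3,3]=-R.T@np.array(m["t"])
    return p,d,np.array(m["K"]),W
def cloud(d,K,W):
    v,u=np.mgrid[:d.shape[0],:d.shape[1]]
    P=np.stack([(u-K[0,2])/K[0,0]*d,(v-K[1,2])/K[1,1]*d,d],-1)
    X=P@W[:3,:3].T+W[:3,3]; X[d<=0]=np.nan
    return X
def save(p,n): cv2.imwrite("pics/"+n+".png",cv2.cvtColor(p,cv2.COLOR_RGB2BGR))
E
python3 - <<'E'
from h import *
s=robot.read_state();print(s["tool_pos"],s["orientation"],s["opening"],s["force"])
ims=[]
for n in ("scene","top"):
    p,d,K,W=cam(n);X=cloud(d,K,W);np.savez(n,p=p,d=d,X=X,K=K,W=W);save(p,n+"0")
    print(n,W[:3,3])
    for l in ("clamp","lid_hole","clamp_hole","lock_pin","lock_pin_grip","spare_pin_grip","pin_stand","clamp_lid"):
        for r in robot.recognise(n,l)[:4]:
            u,v=np.round(r["uv"]).astype(int);print(l,u,v,round(r["confidence"],2),X[v,u].round(3))
E
```

```text
[0.14812361 0.58087975 0.22861158] [-3.91328863e-01 -3.11674307e+00  2.74846504e-03] 0.0926168909166771 [-0.45674811  0.19677083 -0.21592541]
scene [-0.35131857 -0.20807239  0.85818211]
clamp 186 209 0.98 [0.475 0.065 0.034]
lid_hole 181 187 0.68 [0.475 0.069 0.106]
clamp_hole 183 204 0.61 [0.491 0.076 0.035]
clamp_hole 375 212 0.6 [ 0.456 -0.389  0.082]
lock_pin 357 247 0.79 [ 0.359 -0.345  0.065]
lock_pin 400 225 0.79 [ 0.441 -0.449  0.06 ]
lock_pin 372 211 0.73 [ 0.455 -0.382  0.086]
lock_pin_grip 360 247 0.81 [ 0.357 -0.351  0.068]
lock_pin_grip 405 222 0.74 [ 0.434 -0.457  0.078]
lock_pin_grip 371 214 0.65 [ 0.454 -0.381  0.077]
spare_pin_grip 345 220 0.69 [ 0.437 -0.321  0.069]
pin_stand 356 230 0.66 [ 0.427 -0.348  0.048]
clamp_lid 181 187 0.57 [0.475 0.069 0.106]
top [ 0.39315051 -0.15592873  1.03555967]
clamp 190 190 0.94 [0.498 0.061 0.093]
clamp 386 202 0.61 [ 0.463 -0.377  0.106]
lid_hole 187 190 0.73 [0.498 0.069 0.086]
clamp_hole 192 188 0.75 [0.503 0.057 0.089]
lock_pin 383 202 0.69 [ 0.464 -0.374  0.094]
lock_pin 372 244 0.69 [ 0.371 -0.346  0.099]
lock_pin 418 210 0.47 [ 0.445 -0.451  0.092]
lock_pin_grip 187 188 0.73 [0.503 0.069 0.087]
lock_pin_grip 374 244 0.72 [ 0.371 -0.35   0.102]
lock_pin_grip 383 202 0.71 [ 0.464 -0.374  0.094]
lock_pin_grip 419 210 0.5 [ 0.445 -0.451  0.099]
spare_pin_grip 357 210 0.4 [ 0.448 -0.318  0.076]
pin_stand 368 209 0.59 [ 0.451 -0.348  0.051]
clamp_lid 192 187 0.61 [0.505 0.058 0.086]
```

View pics/scene0.png

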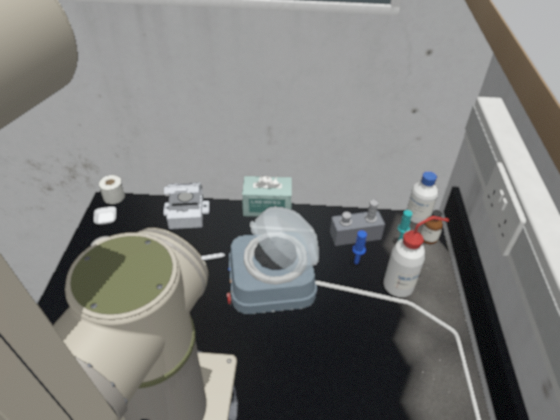

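View pics/top0.png

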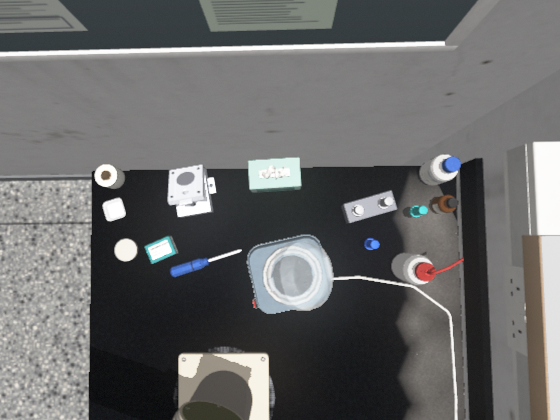

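Scene: the clamp is at scene (186,205) and top (188,190). Candidates for the lock pin:
- steel tall pin in the stand: scene (372,210), top (386,202)
- spare, short steel: scene (346,217), top (358,210)
- blue look-alike: scene (360,247), top (372,244)
- turquoise look-alike: scene (405,222), top (418,210)

I choose the tall steel pin and will check it in a crop.

```bash
python3 - <<'E'
from h import *
S=np.load("scene.npz");T=np.load("top.npz")
c=lambda p,u,v,w,h:cv2.resize(p[v:v+h,u:u+w],(400,300),interpolation=cv2.INTER_CUBIC)
save(np.vstack([np.hstack([c(S["p"],320,185,100,75),c(T["p"],330,180,100,75)]),np.hstack([c(S["p"],140,170,100,75),c(T["p"],140,155,100,75)])]),"crop")
for n,D in (("scene",S),("top",T)):
    X=D["X"]; x,y,z=X[...,0],X[...,1],X[...,2]
    def reg(nm,a,b,cc,d,z0,z1):
        m=(x>a)&(x<b)&(y>cc)&(y<d)&(z>z0)&(z<z1);P=X[m]
        if len(P)<5: print(n,nm,len(P));return
        r=cv2.minAreaRect((P[:,:2]*1000).astype(np.float32));print(n,nm,len(P),P.mean(0).round(4),np.median(P[:,2]).round(4),np.round(r[0]),np.round(r[1]),round(r[2],1))
    reg("standtop",.38,.52,-.43,-.28,.045,.054)
    reg("tall",.43,.50,-.40,-.35,.092,.12)
    reg("spare",.42,.48,-.34,-.30,.068,.09)
    reg("lid",.40,.60,-.02,.15,.055,.15)
    reg("low",.38,.60,-.02,.15,.030,.040)
E
```

```text
scene standtop 542 [ 0.4478 -0.3509  0.051 ] 0.0513 [ 454. -352.] [ 50. 117.] 16.0
scene tall 76 [ 0.4587 -0.3808  0.1035] 0.1057 [ 462. -382.] [20. 20.] 40.1
scene spare 57 [ 0.4427 -0.3216  0.0755] 0.076 [ 445. -321.] [20. 19.] 46.6
scene lid 318 [0.4842 0.0694 0.094 ] 0.0984 [502.  74.] [86. 79.] 9.3
scene low 864 [0.4845 0.0715 0.0354] 0.0355 [499.  74.] [122.  80.] 9.3
top standtop 666 [ 0.4545 -0.3504  0.0515] 0.0516 [ 432. -361.] [ 97. 116.] 15.5
top tall 75 [ 0.4647 -0.3821  0.1054] 0.1063 [ 465. -383.] [18. 18.] 45.0
top spare 64 [ 0.4483 -0.3231  0.0762] 0.0763 [ 448. -323.] [18. 18.] 88.5
top lid 1134 [0.5055 0.0718 0.0847] 0.0858 [507.  73.] [88. 81.] 9.1
top low 479 [0.4677 0.0606 0.0356] 0.0357 [457.  68.] [ 77. 204.] 55.5
```

View pics/crop.png

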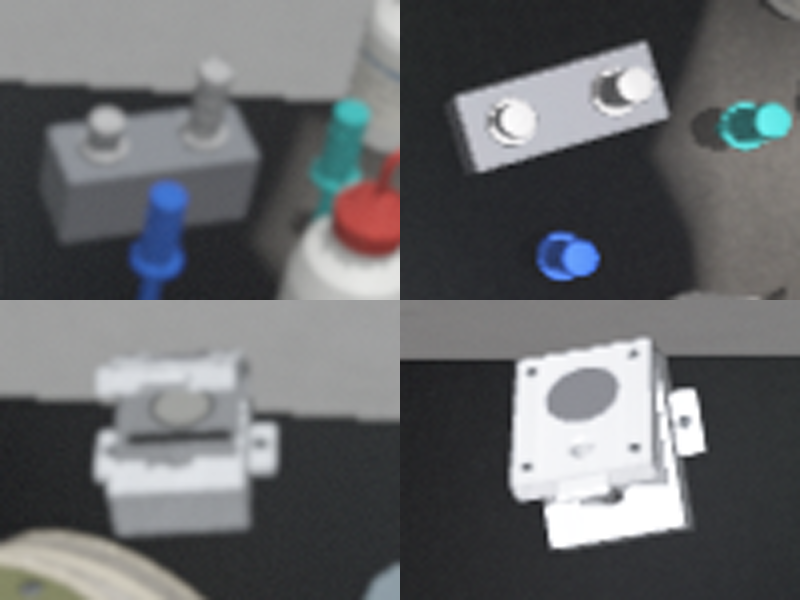

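Crop confirms: the tall steel pin is the right-hand one in the stand and the short spare is on the left; the lid is open, leaning towards the robot. Next I check clearances, the fit of the clamp, and the tool axes.

```bash
python3 - <<'E'
from h import *
s=robot.read_state();print(Ro.from_rotvec(s["orientation"]).as_matrix().round(3));print(np.array(robot.camera_model("wrist")["tool_from_camera"]).round(3), robot.camera_model("wrist")["K"])
S=np.load("scene.npz");T=np.load("top.npz")
P=np.vstack([S["X"].reshape(-1,3),T["X"].reshape(-1,3)]);P=P[~np.isnan(P[:,0])]
def hm(x0,x1,y0,y1,st=.03):
    for a in np.arange(x1,x0,-st):
        print("%.2f"%a,*["%4d"%(1000*np.percentile(q,97)) if len(q:=P[(P[:,0]>a-st)&(P[:,0]<=a)&(P[:,1]<=b)&(P[:,1]>b-st),2])>0 else "   ." for b in np.arange(y1,y0,-st)])
print("pin y",-.2,"..");hm(.3,.66,-.56,-.2)
print("clamp y .2..");hm(.3,.66,-.1,.3)
for n,D in (("S",S),("T",T)):
    X=D["X"].reshape(-1,3);yaw=np.radians(9.2);a=np.array([np.cos(yaw),np.sin(yaw)]);b=np.array([-a[1],a[0]])
    m=(X[:,0]>.38)&(X[:,0]<.6)&(X[:,1]>-.02)&(X[:,1]<.16)&(X[:,2]>.033)&(X[:,2]<.039)
    q=X[m][:,:2];A=q@a;B=q@b;print(n,np.histogram(A,np.arange(.38,.6,.008)),np.histogram(B,np.arange(-.08,.08,.008)))
    m=(X[:,0]>.40)&(X[:,0]<.6)&(X[:,1]>-.02)&(X[:,1]<.15)&(X[:,2]>.06)&(X[:,2]<.15)
    q=X[m];u=q[:,:2]@a
    print("B range lid",np.percentile(q[:,:2]@b,[1,99]).round(4),"A",np.percentile(u,[1,99]).round(4))
    for k in np.arange(.42,.58,.01):
        mm=(u>k)&(u<k+.01)
        if mm.sum()>3: print(round(k+.005,3),np.percentile(q[mm,2],[10,50,90]).round(4),end=";")
    print()
E
```

```text
[[-0.969  0.247  0.   ]
 [ 0.247  0.969  0.   ]
 [ 0.     0.    -1.   ]]
[[-0.    -0.968 -0.251  0.068]
 [ 1.    -0.    -0.001  0.001]
 [ 0.001 -0.251  0.968 -0.156]
 [ 0.     0.     0.     1.   ]] [[364.22442581   0.         278.39574586]
 [  0.         364.22442581 206.85181589]
 [  0.           0.           1.        ]]
pin y -0.2 ..
0.66  585  583  581  580  578  580  575  486  490  489  482  454  420
0.63    .    .    .    .    .    .    .    .    .    .    .    .    .
0.60    .    .    .    .    .    .    .    .    .    .   85    .    .
0.57    3    3    3    4    3    2    3    3    3  115  136  328   91
0.54    3    3    3    3    3    3    3    3    3  118  135  343  351
0.51    3    3    3    3    3   53   54    3    3   15   85  345  351
0.48    3    3    2   75   77  106  108   51   99    3   91  344  351
0.45    3    3    3   76   77   54   53   33  101    4   70  344  351
0.42   32    3    2   46  730    3    3    3    3    3    3  344  351
0.39  157  117    3    3  731  103    2    4    3    3    3  342  351
0.36  165  142    3    3  731   89    3  132  157  200  188  
[... 2696 characters left out ...]
 35,  0,  0,  0,
        0,  0]), array([-8.0000000e-02, -7.2000000e-02, -6.4000000e-02, -5.6000000e-02,
       -4.8000000e-02, -4.0000000e-02, -3.2000000e-02, -2.4000000e-02,
       -1.6000000e-02, -8.0000000e-03, -6.9388939e-17,  8.0000000e-03,
        1.6000000e-02,  2.4000000e-02,  3.2000000e-02,  4.0000000e-02,
        4.8000000e-02,  5.6000000e-02,  6.4000000e-02,  7.2000000e-02]))
B range lid [-0.0487  0.0308] A [0.4701 0.5469]
0.465 [0.105  0.1073 0.1093];0.475 [0.0953 0.1027 0.1098];0.485 [0.1003 0.1034 0.1063];0.495 [0.0892 0.0973 0.1009];0.505 [0.0861 0.0896 0.0929];0.515 [0.0788 0.0823 0.0864];0.525 [0.072  0.0757 0.079 ];0.535 [0.0654 0.0683 0.072 ];0.545 [0.0602 0.0626 0.0654];
```

{"api": "move_arm", "payload": {"deltas": [-0.075, -0.069, 0, 0, 0, -0.1, 0, -0.15, -0.137, 0, 0, 0, -0.2, 0, -0.225, -0.206, 0, 0, 0, -0.3, 0, -0.3, -0.274, 0, 0, 0, -0.41, 0, -0.34, -0.31, 0, 0, 0, -0.41, 0, -0.38, -0.345, 0, 0, 0, -0.41, 0, -0.42, -0.38, 0, 0, 0, -0.41, 0, -0.4506, -0.4115, 0, 0, 0, -0.41, 0, -0.4506, -0.4115, 0, 0, 0, -0.41, 0, -0.4506, -0.4115, 0, 0, 0, -0.41, 0, -0.4506, -0.4115, 0, 0, 0, -0.41, 0]}}

```text
t: 2.28
tool_pos: [0.4844, 0.0684, 0.2296]
orientation: [-0.244, 3.132, -0.001]
force: [-1.1, 0.0, -0.7]
opening: 0.0006
gripper_force: 0.0
```

```bash
python3 - <<'E'
from h import *
p,d,K,W=cam("wrist");X=cloud(d,K,W);save(p,"wrist1")
for l in ("lid_hole","clamp_hole"):
    for r in robot.recognise("wrist",l)[:3]:
        u,v=np.round(r["uv"]).astype(int);print(l,u,v,round(r["confidence"],2),X[v,u].round(4))
X=X.reshape(-1,3);X=X[~np.isnan(X[:,0])]
yaw=np.radians(9.2);a=np.array([np.cos(yaw),np.sin(yaw)]);b=np.array([-a[1],a[0]])
A=X[:,:2]@a;B=X[:,:2]@b
m=(X[:,2]>.033)&(X[:,2]<.039)&(A>.4)&(A<.56)&(abs(B)<.06)
print("low A",np.percentile(A[m],[.5,2,50,99]).round(4),"B",np.percentile(B[m],[1,99]).round(4),m.sum())
print(cv2.minAreaRect((X[m][:,:2]*1000).astype(np.float32)))
m=(X[:,2]>.055)&(X[:,2]<.125)&(A<.56)&(abs(B)<.06)
L=X[m];print("lid",m.sum(),"B",np.percentile(B[m],[1,99]).round(4),"A",np.percentile(A[m],[1,99]).round(4))
print(np.polyfit(A[m],L[:,2],1), cv2.minAreaRect((L[:,:2]*1000).astype(np.float32)))
E
```

```text
lid_hole 282 208 0.86 [0.4947 0.0731 0.0842]
clamp_hole 280 197 0.59 [0.4806 0.0691 0.1055]
low A [0.4506 0.4508 0.4659 0.4852] B [-0.0465  0.0319] 2757
((463.2965087890625, 67.57350158691406), (35.078880310058594, 80.20972442626953), 8.872991561889648)
lid 6309 B [-0.0465  0.032 ] A [0.4698 0.5494]
[-0.62928613  0.40712827] ((506.70794677734375, 74.7103271484375), (86.91172790527344, 80.06886291503906), 9.276420593261719)
```

View pics/wrist1.png

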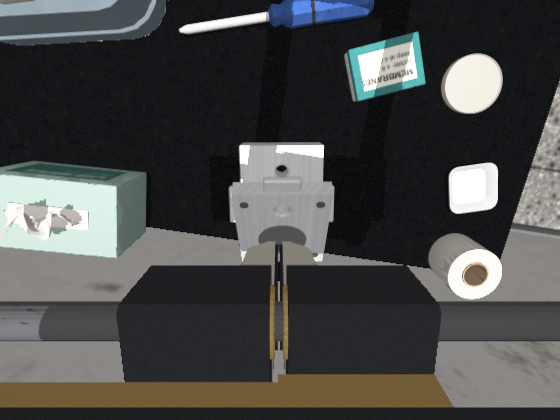

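Wrist view: the lid is toward the camera's bottom, its hole at (282,208), and the lower hole is visible at (282,170). The closed fingertips are above the lid, so I press straight down.

{"api": "move_arm", "payload": {"deltas": [0, 0, 0.055, 0, 0, 0, 0, 0, 0, 0.105, 0, 0, 0, 0, 0, 0, 0.12, 0, 0, 0, 0, 0, 0, 0.13, 0, 0, 0, 0, 0, 0, 0.14, 0, 0, 0, 0, 0, 0, 0.15, 0, 0, 0, 0, 0, 0, 0.158, 0, 0, 0, 0, 0, 0, 0.165, 0, 0, 0, 0, 0, 0, 0.167, 0, 0, 0, 0, 0, 0, 0.168, 0, 0, 0, 0, 0, 0, 0.168, 0, 0, 0, 0]}}

```text
t: 3.8
tool_pos: [0.4829, 0.0712, 0.0618]
orientation: [0.251, -3.131, 0.0]
force: [-3.4, -0.8, 4.1]
opening: 0.0003
gripper_force: 2.2
```

{"api": "move_arm", "payload": {"deltas": [0, 0, 0, 0, 0, 0, 0, 0.01, 0, -0.05, 0, 0, 0, 0.4, 0.02, 0, -0.11, 0, 0, 0, 0.4, 0.03, 0, -0.15, 0, 0, 0, 0.4, 0.03, 0, -0.15, 0, 0, 0, 0.4, 0.03, 0, -0.15, 0, 0, 0, 0.4]}}

```text
t: 4.55
tool_pos: [0.4535, 0.0665, 0.2108]
orientation: [0.251, -3.131, -0.0]
force: [-0.9, -0.5, -0.4]
opening: 0.0372
gripper_force: 0.0
```

```bash
python3 - <<'E'
from h import *
s=robot.read_state();print(s["tool_pos"],s["orientation"])
p,d,K,W=cam("wrist");X=cloud(d,K,W);np.savez("w2",p=p,X=X,K=K,W=W)
for l in ("lid_hole","clamp_hole"):
    for r in robot.recognise("wrist",l)[:3]:
        u,v=np.round(r["uv"]).astype(int);print(l,u,v,round(r["confidence"],2),X[v,u].round(4))
def ray(u,v,z):
    r=W[:3,:3]@np.linalg.inv(K)@[u,v,1]; return W[:3,3]+r*(z-W[2,3])/r[2]
r=robot.recognise("wrist","lid_hole")
if r: print(ray(*r[0]["uv"],.052))
Y=X.reshape(-1,3);Y=Y[~np.isnan(Y[:,0])]
yaw=np.radians(9.2);a=np.array([np.cos(yaw),np.sin(yaw)]);b=np.array([-a[1],a[0]])
A=Y[:,:2]@a;B=Y[:,:2]@b
m=(Y[:,2]>.044)&(Y[:,2]<.065)&(A<.56)&(A>.4)&(abs(B)<.06)
print(np.polyfit(A[m],Y[m,2],1),np.percentile(A[m],[0.5,1,2,99]).round(4),np.percentile(B[m],[1,99]).round(4),Y[m,2].mean(),cv2.minAreaRect((Y[m][:,:2]*1000).astype(np.float32)))
c=p[100:310,180:390];save(cv2.resize(c,(600,600),interpolation=cv2.INTER_CUBIC),"w2crop")
E
```

```text
[0.45354765 0.06650074 0.21084279] [ 2.51265671e-01 -3.13141060e+00 -1.45440445e-04]
lid_hole 277 233 0.63 [0.4904 0.0712 0.0542]
clamp_hole 277 232 0.93 [0.4897 0.071  0.0536]
clamp_hole 280 234 0.48 [0.4915 0.0741 0.0524]
[0.49141193 0.07159157 0.052     ]
[-0.02709     0.06638349] [0.4447 0.4457 0.4482 0.5554] [-0.0458  0.0314] 0.052852143677317755 ((495.0793151855469, 72.83082580566406), (112.96231842041016, 80.06664276123047), 9.328693389892578)
```

View pics/w2crop.png

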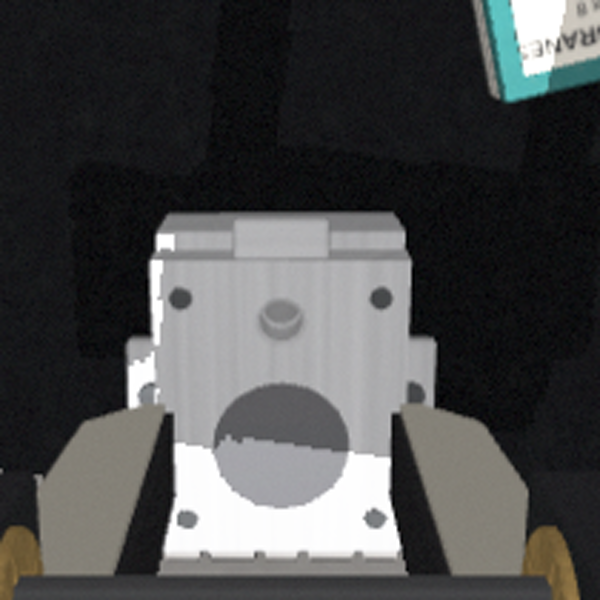

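Lid is shut on the strip; its hole mouth is at crop (281,319), i.e. wrist pixel (278.4,211.7).

```bash
cat >>h.py <<'E'
def ray(u,v,z,K,W):
    r=W[:3,:3]@np.linalg.inv(K)@[u,v,1]; return W[:3,3]+r*(z-W[2,3])/r[2]
E
python3 - <<'E'
from h import *
D=np.load("w2.npz");K,W,X,p=D["K"],D["W"],D["X"],D["p"]
print(ray(278.4,211.7,.0525,K,W), X[205:218:3,278].round(4))
# edges along column ~255 & ~300: height profile
for u in (262,296):
    print([(v,*(X[v,u,[0,2]]*1000).round(1)) for v in range(172,200,2)])
g=cv2.cvtColor(p,cv2.COLOR_RGB2GRAY);print(g[200:222,266:292])
T=np.load("top.npz")
E
```

```text
[0.47101772 0.06931939 0.0525    ] [[0.4764 0.0697 0.0069]
 [0.4763 0.0697 0.0195]
 [0.4763 0.0698 0.0305]
 [0.4778 0.07   0.0357]
 [0.4775 0.07   0.047 ]]
[(172, np.float64(446.5), np.float64(0.3)), (174, np.float64(448.3), np.float64(2.0)), (176, np.float64(442.0), np.float64(49.6)), (178, np.float64(443.3), np.float64(52.1)), (180, np.float64(445.0), np.float64(52.0)), (182, np.float64(447.0), np.float64(50.8)), (184, np.float64(448.6), np.float64(51.9)), (186, np.float64(450.2), np.float64(52.4)), (188, np.float64(452.4), np.float64(50.6)), (190, np.float64(453.6), np.float64(53.1)), (192, np.float64(455.0), np.float64(55.2)), (194, np.float64(456.7), np.float64(55.2)), (196, np.float64(458.4), np.float64(55.5)), (198, np.float64(460.6), np.float64(53.8))]
[(172, np.float64(441.1), np.float64(0.1)), (174, np.float64(442.8), np.float64(1.9)), (176, np.float64(443.2), np.float64(12.4)), (178, np.float64(443.1), np.float64(24.9)), (180, np.float64(443.3), np.float64(34.3)), (182, np.float64(444.7), np.float64(36.8)), (184, np.float64(446.5), np.float64(37.2)), (186, np.float64(448.6
[... 1984 characters left out ...]
33 128 129
  133 159 162 173 174 176 180 182]
 [176 176 174 174 168 161 146 130 132 132 133 134 135 134 134 130 128 129
  150 163 170 174 173 176 180 180]
 [175 178 175 175 173 166 163 149 131 132 133 135 135 131 132 131 138 148
  161 166 172 173 174 175 178 180]
 [176 178 175 176 178 173 167 165 155 144 139 131 130 133 132 146 159 163
  166 172 173 173 174 177 179 180]
 [177 176 174 176 176 177 173 170 166 160 155 155 156 158 159 162 168 170
  173 175 175 172 174 175 177 183]
 [176 176 175 173 177 178 177 174 169 163 164 167 168 171 171 170 170 174
  174 175 172 173 175 176 179 181]
 [174 176 176 175 177 176 179 176 172 166 169 172 174 175 174 172 172 175
  176 175 173 172 173 178 179 179]]
```

{"api": "move_arm", "payload": {"deltas": [0, 0, -0.054, 0, 0, 0, 0.4, 0.01, -0.055, -0.054, 0, 0, 0, 0.4, 0.02, -0.11, -0.054, 0, 0, 0, 0.4, 0.03, -0.17, -0.054, 0, 0, 0, 0.4, 0.04, -0.225, -0.054, 0, 0, 0, 0.4, 0.05, -0.28, -0.054, 0, 0, 0, 0.4, 0.059, -0.335, -0.054, 0, 0, 0, 0.4, 0.069, -0.39, -0.054, 0, 0, 0, 0.4, 0.0783, -0.4457, -0.054, 0, 0, 0, 0.4, 0.0783, -0.4457, -0.054, 0, 0, 0, 0.4, 0.0783, -0.4457, -0.054, 0, 0, 0, 0.4]}}

```text
t: 6.12
tool_pos: [0.4471, -0.3856, 0.2643]
orientation: [0.25, -3.13, -0.003]
force: [0.1, 0.0, 0.3]
opening: 0.037
gripper_force: 0.0
```

```bash
python3 - <<'E'
from h import *
s=robot.read_state();print(s["tool_pos"],s["orientation"],s["opening"])
p,d,K,W=cam("wrist");X=cloud(d,K,W);np.savez("w3",p=p,X=X,K=K,W=W)
for r in robot.recognise("wrist","lock_pin_grip")[:3]:
        u,v=np.round(r["uv"]).astype(int);print(u,v,round(r["confidence"],2),X[v,u].round(4))
x,y,z=X[...,0],X[...,1],X[...,2]
for nm,z0,z1,yy in(("tall",.100,.115,(-.42,-.35)),("spare",.07,.085,(-.35,-.29))):
    m=(z>z0)&(z<z1)&(x>.42)&(x<.5)&(y>yy[0])&(y<yy[1]);Q=X[m]
    v,u=np.nonzero(m);print(nm,m.sum(),np.median(Q[:,2]),cv2.minEnclosingCircle((Q[:,:2]*1000).astype(np.float32)),cv2.minAreaRect(np.c_[u,v].astype(np.float32)),Q.mean(0))
c=p[100:310,160:440];save(cv2.resize(c,(800,600),interpolation=cv2.INTER_CUBIC),"w3crop")
E
```

```text
[ 0.44711281 -0.3855521   0.26427822] [ 0.25034646 -3.13034942 -0.00338491] 0.03695809454273169
194 228 0.96 [ 0.5214 -0.4712  0.0216]
279 204 0.84 [ 0.4573 -0.383   0.1061]
259 139 0.77 [ 0.41   -0.4121  0.0237]
tall 393 0.10751617810119479 ((464.8560791015625, -382.669677734375), 9.952805519104004) ((278.01348876953125, 211.58108520507812), (22.193862915039062, 21.53626823425293), 80.53767395019531) [ 0.46398002 -0.3827758   0.10724151]
spare 350 0.07732905462211737 ((448.26519775390625, -323.1708068847656), 10.265676498413086) ((341.0, 197.0), (20.0, 20.0), 90.0) [ 0.44769736 -0.32369109  0.07707942]
```

View pics/w3crop.png

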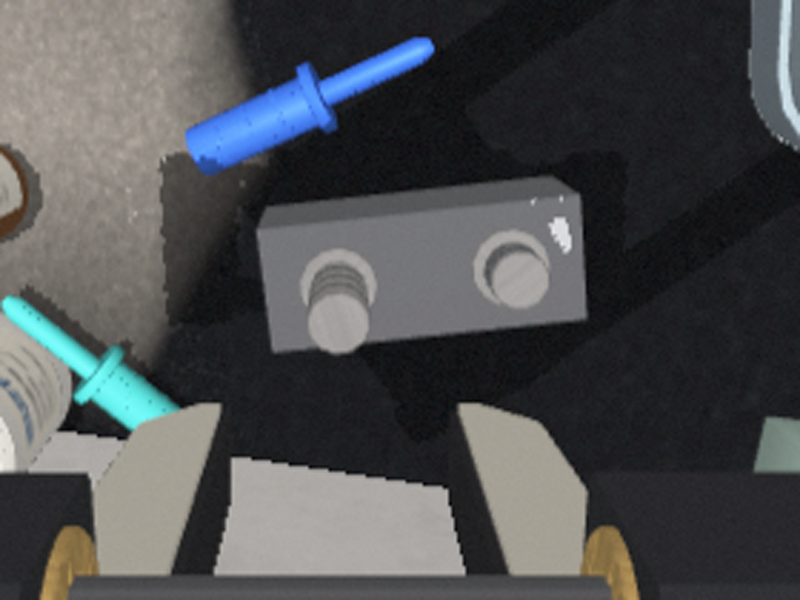

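Crop: the tall pin's top is at wrist pixel (278,211.6), the same pixel the hole had, so camera bias cancels. The spare's top is at (341,197). The blue and turquoise pins lie flat, clear of the grasp.

{"api": "move_arm", "payload": {"deltas": [-0.0178, 0, 0.05, 0, 0, 0, 0.4, -0.0178, 0, 0.1, 0, 0, 0, 0.4, -0.0178, 0, 0.14, 0, 0, 0, 0.4, -0.0178, 0, 0.17, 0, 0, 0, 0.4, -0.0178, 0, 0.182, 0, 0, 0, 0.4, -0.0178, 0, 0.182, 0, 0, 0, 0.4, -0.0178, 0, 0.182, 0, 0, 0, 0, -0.0178, 0, 0.182, 0, 0, 0, 0, -0.0178, 0, 0.182, 0, 0, 0, 0, -0.0178, 0, 0.182, 0, 0, 0, 0], "squeeze": 45}}

```text
t: 7.48
tool_pos: [0.4657, -0.3837, 0.0853]
orientation: [-0.251, 3.13, -0.002]
force: [-0.5, 2.6, 6.3]
opening: 0.0196
gripper_force: 45.0
```

{"api": "move_arm", "payload": {"deltas": [0, 0, -0.01, 0, 0, 0, 0, 0, 0, -0.03, 0, 0, 0, 0, 0, 0, -0.07, 0, 0, 0, 0, 0, 0, -0.11, 0, 0, 0, 0, 0, 0, -0.15, 0, 0, 0, 0, 0, 0, -0.182, 0, 0, 0, 0, 0, 0, -0.182, 0, 0, 0, 0, 0, 0, -0.182, 0, 0, 0, 0]}}

```text
t: 8.48
tool_pos: [0.4647, -0.383, 0.2654]
orientation: [0.251, -3.131, -0.0]
force: [-0.2, -0.8, -0.9]
opening: 0.0194
gripper_force: 45.0
```

```bash
python3 - <<'E'
from h import *
s=robot.read_state();print(s["tool_pos"],s["orientation"],s["opening"],s["force"],s["gripper_force"])
p,d,K,W=cam("wrist");X=cloud(d,K,W);np.savez("w4",p=p,X=X,K=K,W=W)
M=np.array(robot.camera_model("wrist")["tool_from_camera"])
for l in("lock_pin","lock_pin_tip","lock_pin_grip","spare_pin_grip"):
  for r in robot.recognise("wrist",l)[:2]:
        u,v=np.round(r["uv"]).astype(int);print(l,u,v,round(r["confidence"],2),X[v,u].round(4))
c=p[120:420,140:440].copy();save(cv2.resize(c,(600,600),interpolation=cv2.INTER_CUBIC),"w4crop")
p,d,K,W=cam("scene");save(p,"s4")
E
```

```text
[ 0.4646746  -0.3830084   0.26536039] [ 2.51223924e-01 -3.13116244e+00 -3.66431572e-04] 0.019407635382693002 [-0.1609965  -0.83481863 -0.87328441] 44.98901188373566
lock_pin 260 118 0.79 [ 0.406  -0.4123  0.0223]
lock_pin 277 262 0.73 [ 0.4549 -0.385   0.2851]
lock_pin_tip 260 125 0.91 [ 0.4133 -0.4113  0.0211]
lock_pin_tip 277 259 0.69 [ 0.4548 -0.3851  0.2821]
lock_pin_grip 204 221 0.72 [ 0.5295 -0.4588  0.0218]
lock_pin_grip 263 121 0.58 [ 0.4086 -0.4086  0.0239]
spare_pin_grip 340 176 0.97 [ 0.4458 -0.3266  0.0778]
```

View pics/w4crop.png

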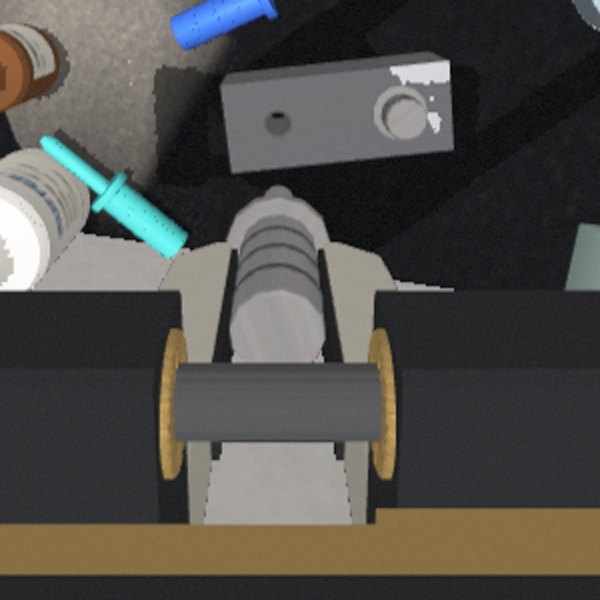

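Pin held upright between the pads: collar near crop (279,222), tip (279,188), grip top (277,320); the spare is untouched in the stand.

```bash
python3 - <<'E'
from h import *
D=np.load("w4.npz");K,W,X,p=D["K"],D["W"],D["X"],D["p"]
M=np.array(robot.camera_model("wrist")["tool_from_camera"])
Xt=(X-W[:3,3])@W[:3,:3]@M[:3,:3].T+M[:3,3]   # tool coords
m=(abs(Xt[...,0])<.03)&(abs(Xt[...,1])<.016)&(Xt[...,2]<.09)&(Xt[...,2]>-.04)
P=Xt[m]
for a in np.arange(-.03,.085,.006):
    q=P[(P[:,2]>a)&(P[:,2]<=a+.006)]
    if len(q)>5: print(round(a+.003,3),len(q),"x",np.percentile(q[:,0],[1,50,99]).round(4),"y",np.percentile(q[:,1],[2,98]).round(4), np.mean(np.percentile(q[:,1],[2,98])).round(4))
E
```

```text
-0.027 303 x [-0.0026  0.0079  0.0087] y [-0.0155  0.0156] 0.0
-0.021 1900 x [-0.0056  0.0034  0.0103] y [-0.0135  0.0134] -0.0
-0.015 432 x [-0.0078  0.0082  0.0105] y [-0.0153  0.0153] 0.0
-0.009 411 x [0.0034 0.0082 0.0107] y [-0.0154  0.0153] -0.0
-0.003 360 x [0.0033 0.0083 0.0107] y [-0.0153  0.0153] 0.0
0.003 305 x [0.0032 0.0082 0.0108] y [-0.015   0.0153] 0.0001
0.009 255 x [0.0042 0.0083 0.0105] y [-0.0151  0.0148] -0.0001
0.015 163 x [0.0021 0.0091 0.0108] y [-0.0094  0.0098] 0.0002
0.021 116 x [0.0038 0.0093 0.0106] y [-0.0084  0.009 ] 0.0003
0.027 624 x [0.0003 0.0093 0.0142] y [-0.0123  0.0126] 0.0002
0.033 35 x [0.0035 0.0131 0.0144] y [-0.0129  0.0119] -0.0005
0.063 15 x [0.0042 0.0052 0.0057] y [-0.0025  0.0034] 0.0004
0.069 32 x [0.0028 0.005  0.0056] y [-0.0037  0.0043] 0.0003
```

View pics/s4.png

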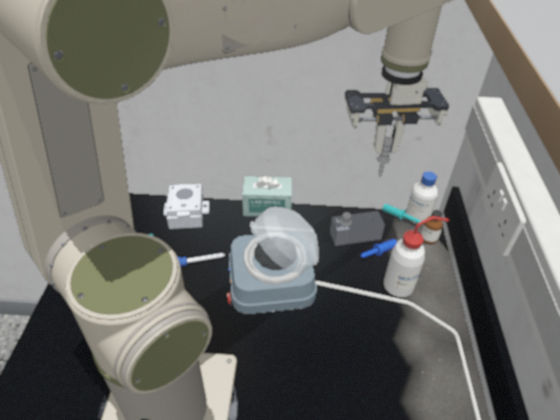

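Scene view: the clamp is closed at (186,205), the pin is held at (387,155), and the spare is still in the stand at (346,217). Now I carry the pin over to the hole.

{"api": "move_arm", "payload": {"deltas": [-0.01, 0.055, 0, 0, 0, 0, 0, -0.02, 0.11, 0, 0, 0, 0, 0, -0.03, 0.165, 0, 0, 0, 0, 0, -0.039, 0.22, 0, 0, 0, 0, 0, -0.049, 0.28, 0, 0, 0, 0, 0, -0.059, 0.335, 0, 0, 0, 0, 0, -0.068, 0.39, 0, 0, 0, 0, 0, -0.0782, 0.43, 0, 0, 0, 0, 0, -0.0782, 0.4455, 0, 0, 0, 0, 0, -0.0782, 0.4455, 0.05, 0, 0, 0, 0, -0.0782, 0.4455, 0.105, 0, 0, 0, 0, -0.0782, 0.4455, 0.105, 0, 0, 0, 0]}}

```text
t: 10.28
tool_pos: [0.4672, 0.0683, 0.156]
orientation: [0.25, -3.122, -0.0]
force: [-0.5, 1.0, -0.4]
opening: 0.0193
gripper_force: 45.0
```

```bash
python3 - <<'E'
from h import *
robot.read_camera("wrist")
s=robot.read_state();print(s["tool_pos"],s["orientation"],s["opening"],s["force"],s["gripper_force"])
p,d,K,W=cam("wrist");X=cloud(d,K,W);np.savez("w5",p=p,X=X,K=K,W=W)
c=p[140:290,180:380].copy();save(cv2.resize(c,(800,600),interpolation=cv2.INTER_CUBIC),"w5crop")
E
```

```text
[0.46947766 0.06844226 0.15942762] [ 2.49933306e-01 -3.12703118e+00  9.27263425e-05] 0.019282052662855022 [ 0.72988961  0.30344996 -0.79751949] 44.98875439167023
```

View pics/w5crop.png

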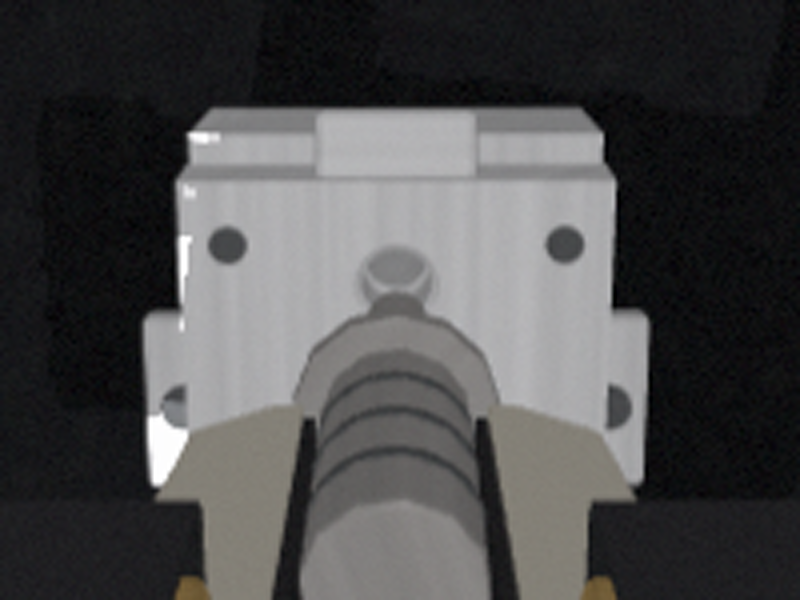

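Crop: the hole mouth is centred near (397,280), with the tip just in front of it in the same column. I recheck the offset from this pose.

```bash
python3 - <<'E'
from h import *
D=np.load("w5.npz");print(ray(279.25,210,.0525,D["K"],D["W"]))
s=robot.read_state();print(s["tool_pos"],s["force"])
E
```

```text
[0.47120428 0.06942448 0.0525    ]
[0.47129839 0.06857803 0.16180549] [0.94042535 0.56028681 0.27249864]
```

{"api": "move_arm", "payload": {"deltas": [0, 0, 0, 0, 0, 0, 0, 0, 0, 0, 0, 0, 0, 0, 0, 0, 0, 0, 0, 0, 0]}}

```text
t: 10.75
tool_pos: [0.4718, 0.0691, 0.1619]
orientation: [-0.251, 3.13, -0.0]
force: [0.5, -0.3, -1.2]
opening: 0.0193
gripper_force: 45.0
```

{"api": "move_arm", "payload": {"deltas": [0.0008, 0.0003, 0, 0, 0, 0, 0, 0.0008, 0.0003, 0.015, 0, 0, 0, 0, 0.0008, 0.0003, 0.027, 0, 0, 0, 0, 0.0008, 0.0003, 0.032, 0, 0, 0, 0, 0.0008, 0.0003, 0.037, 0, 0, 0, 0, 0.0008, 0.0003, 0.041, 0, 0, 0, 0, 0.0008, 0.0003, 0.041, 0, 0, 0, 0, 0.0008, 0.0003, 0.041, 0, 0, 0, 0]}}

```text
t: 11.75
tool_pos: [0.4703, 0.0693, 0.1198]
orientation: [-0.251, 3.131, 0.0]
force: [0.7, -0.2, -1.4]
opening: 0.019
gripper_force: 45.0
```

{"api": "move_arm", "payload": {"deltas": [0, 0, 0.005, 0, 0, 0, 0, 0, 0, 0.01, 0, 0, 0, 0, 0, 0, 0.015, 0, 0, 0, 0, 0, 0, 0.02, 0, 0, 0, 0, 0, 0, 0.025, 0, 0, 0, 0, 0, 0, 0.025, 0, 0, 0, 0, 0, 0, 0.025, 0, 0, 0, 0, 0, 0, 0.025, 0, 0, 0, 0]}}

```text
t: 12.75
tool_pos: [0.4702, 0.0693, 0.0947]
orientation: [0.251, -3.131, 0.0]
force: [0.1, -0.2, -0.5]
opening: 0.0193
gripper_force: 45.0
```

{"api": "move_arm", "payload": {"deltas": [0, 0, 0.004, 0, 0, 0, 0, 0, 0, 0.008, 0, 0, 0, 0, 0, 0, 0.01, 0, 0, 0, 0, 0, 0, 0.012, 0, 0, 0, 0, 0, 0, 0.012, 0, 0, 0, 0, 0, 0, 0.012, 0, 0, 0, 0], "squeeze": 55}}

```text
t: 13.5
tool_pos: [0.4704, 0.0692, 0.0832]
orientation: [-0.251, 3.131, -0.0]
force: [-3.4, -0.7, 7.2]
opening: 0.0198
gripper_force: 55.0
```

{"api": "move_arm", "payload": {"deltas": [0, 0, 0.002, 0, 0, 0, 0, 0, 0, 0.004, 0, 0, 0, 0, 0, 0, 0.004, 0, 0, 0, 0, 0, 0, 0.004, 0, 0, 0, 0]}}

```text
t: 14.0
tool_pos: [0.4708, 0.0693, 0.0826]
orientation: [-0.252, 3.131, -0.001]
force: [-19.8, -2.4, 40.5]
opening: 0.0193
gripper_force: 55.0
```

{"api": "move_arm", "payload": {"deltas": [0, 0, -0.0015, 0, 0, 0, 0, 0, 0, -0.0015, 0, 0, 0, 0, 0, 0, -0.0015, 0, 0, 0, 0, 0, 0, -0.0015, 0, 0, 0, 0]}}

```text
t: 14.5
tool_pos: [0.4707, 0.0692, 0.0829]
orientation: [-0.252, 3.131, -0.0]
force: [-13.3, -2.5, 27.6]
opening: 0.0194
gripper_force: 55.0
```

```bash
python3 - <<'E'
from h import *
for i in range(3):
    p,d,K,W=cam("wrist");s=robot.read_state();print(s["tool_pos"].round(4) if hasattr(s["tool_pos"],"round") else s["tool_pos"],np.round(s["force"],1),s["gripper_force"],s["opening"])
X=cloud(d,K,W);Y=X.reshape(-1,3);Y=Y[~np.isnan(Y[:,0])]
yaw=np.radians(9.2);a=np.array([np.cos(yaw),np.sin(yaw)]);b=np.array([-a[1],a[0]])
A=Y[:,:2]@a;B=Y[:,:2]@b
m=(Y[:,2]>.044)&(Y[:,2]<.06)&(A<.53)&(A>.458)&(abs(B+.0075)<.038)&(abs(B+.0075)>.016)
print(np.polyfit(A[m],Y[m,2],1),Y[m,2].mean(),m.sum())
M=np.array(robot.camera_model("wrist")["tool_from_camera"])
Xt=(X-W[:3,3])@W[:3,:3]@M[:3,:3].T+M[:3,3]
q=Xt[(abs(Xt[...,0])<.03)&(abs(Xt[...,1])<.009)&(Xt[...,2]<0)&(Xt[...,2]>-.04)&(Xt[...,0]<.006)&(Xt[...,0]>-.006)]
print("pin top tool z",np.median(q[:,2]))
c=p[140:290,180:380].copy();save(cv2.resize(c,(800,600),interpolation=cv2.INTER_CUBIC),"w6crop")
E
```

```text
[0.4707 0.0692 0.0829] [-14.2  -1.5  27.3] 55.013800263404846 0.01895368462632683
[0.4706 0.0692 0.0829] [-13.7  -1.7  28.1] 55.013739466667175 0.01929311031463058
[0.4706 0.0692 0.0829] [-14.   -1.4  28.7] 55.013678669929504 0.019135396818731797
[-0.00231729  0.05164512] 0.050555883328795896 3312
pin top tool z -0.022422486965012617
```

View pics/w6crop.png

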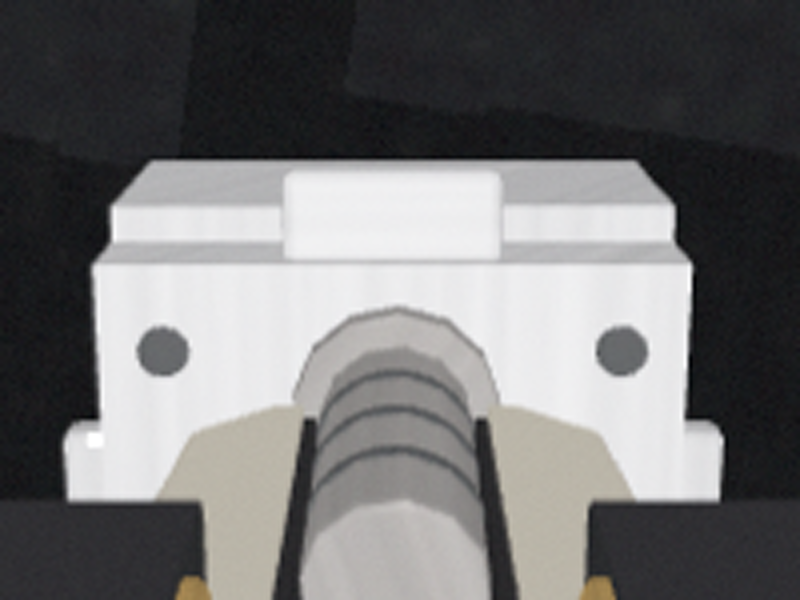

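The collar at crop (397,330) sits flat on the lid. The lid slope is about 0.002 rad, down from 0.027, so the clamp is shut. The pin is gripped at 55 N with a steady downward push of about 28 N.

```bash
python3 -c "
from plant import robot
print(robot.close_job())"
```

```text
the job is handed in; nothing more can be done
None
```

The job is handed in, verdict not reported: the lid reads shut (slope about 0.002 rad), the lock pin is fully seated and still gripped and pressed down with about 28 N, and the spare pin was seen still in the stand after the pick.

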